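Bring the ball tray to the empty ball unit and hold it level

TASK

One ball unit of the grey transfer plate has lost its ball. Fetch the blue loading tray by its handle, carrying it level and smoothly so that the loose steel ball never leaves its pocket, and hold the tip of its spout centred over that empty cup, two to four centimetres above its rim, level, still and touching nothing there, so that I can tip the ball in myself. Finish while still holding it there; do not touch the ball, do not knock the plate or its ball units, and leave everything else on the bench where it is.

Things in the scene. Friction and masses are not known exactly. Their poses are not given: they have to be found in the camera images.
- tray: loose blue plastic ball loading tray, 0.11 to 0.23 kg, flat on the bench: dish 90 mm (x) by 84 mm (y), 4 mm floor, 12 mm high edges; black handle at its -x end, spout narrowing to 38 mm at its +x end; 215 mm long in all (x = -125 to +90 mm). Origin: on the underside below the pocket, the middle of the dish; x points from handle to spout, z up
- tray_grip (a point): place to grip: on the tray's black handle, an upright bar 14 mm thick (across the tray's y), 4 to 34 mm above the tray's underside, free from x = -125 to -66 mm. This point: x = -80, y = 0, z = +20 mm of the tray, rigid with it. The weight lies about 60 to 70 mm ahead of it: a weak grip lets the tray droop (60 N holds well)
- tray_spout (a point): tip of the spout, at the tray's underside: x = +90, y = 0, z = 0 mm of the tray, rigid with it
- tray_pocket (a point): pocket ringed by a yellow rim, 34 mm inner and 42 mm outer diameter, 4 mm above the dish's floor. The point (x = 0, y = 0, z = +16.7 mm of the tray) is the ball's centre when it lies in the middle; the ball can roll about 8 mm each way and climbs over the rim if the tray is tipped about 45 degrees or jerked
- ball_center (a point): centre of the loose chrome steel ball, 25.4 mm diameter, 0.067 kg, lying in the tray's pocket
- deck: grey ball transfer plate, fixed on the bench: 180 (x) by 260 (y) mm, its top 45 mm above the bench, carrying six ball units in two rows of three at 85 mm pitch. Origin: centre of its underside, z up
- empty_unit: the one ball unit without a ball: round flange 55 mm across and an open steel cup of 44 mm outer and 31 mm inner diameter, 15 mm high; fixed on the plate, at any of the six places. Origin: centre of its underside on the plate's top, 45 mm above the bench
- cup_rim (a point): centre of the empty cup's mouth, at the height of its rim, 60 mm above the bench (15 mm above the plate)
- ball_unit1: fitted ball unit on the plate: round flange 55 mm across, steel dome 44 mm across and 15.5 mm high, with a chrome ball standing out of it to 25 mm above the plate (70 mm above the bench); fixed. Origin: centre of its underside on the plate's top
- ball_unit2: fitted ball unit on the plate: round flange 55 mm across, steel dome 44 mm across and 15.5 mm high, with a chrome ball standing out of it to 25 mm above the plate (70 mm above the bench); fixed. Origin: centre of its underside on the plate's top
- ball_unit3: fitted ball unit on the plate: round flange 55 mm across, steel dome 44 mm across and 15.5 mm high, with a chrome ball standing out of it to 25 mm above the plate (70 mm above the bench); fixed. Origin: centre of its underside on the plate's top
- ball_unit4: fitted ball unit on the plate: round flange 55 mm across, steel dome 44 mm across and 15.5 mm high, with a chrome ball standing out of it to 25 mm above the plate (70 mm above the bench); fixed. Origin: centre of its underside on the plate's top
- ball_unit5: fitted ball unit on the plate: round flange 55 mm across, steel dome 44 mm across and 15.5 mm high, with a chrome ball standing out of it to 25 mm above the plate (70 mm above the bench); fixed. Origin: centre of its underside on the plate's top
- screwdriver: loose screwdriver with orange handle, 190 mm long, lying beside the tray; to be left alone. Origin: about its middle, underside
- clip_ring: loose steel retaining ring, 48 mm across, 4 mm high, lying on the bench near the plate; to be left alone. Origin: centre of its underside
- pliers: loose red-handled circlip pliers, 175 mm long, 13 mm high, lying beyond the plate; to be left alone. Origin: under the pivot
- grease_tin: loose green grease tin, 72 mm across, 55 mm high; to be left alone. Origin: centre of its underside
- tape_roll: loose brown roll of packing tape lying flat, 110 mm across, 48 mm high; to be left alone. Origin: centre of its underside
- record: loose small record in a white sleeve with purple label, 178 mm square, 4 mm high; to be left alone. Origin: centre of its underside
- cleaner: loose white bottle with red cap, 64 mm across, 190 mm high; to be left alone. Origin: centre of its underside
- ball: the same ball as a body; its origin is a point of its surface and turns with it as it rolls, so use ball_center
There are look-alikes about, which are no part of the job. Several things have the shape of the tray; the one meant has the colours described above.

How it is judged:
On the way:
1. the tray is lifted well off the bench by the fingers with the ball in its pocket (height (world z) of tray above 0.05 m and contact force between the fingers and tray above 2 N and distance between ball_center and tray_pocket below 0.013 m), for 0.2 s.
At the end, for the whole second after the job is handed in: Held by the fingers, still (20 mm/s, 0.15 rad/s) and level within 0.1 rad: spout tip within 18 mm of the empty cup's centre seen from above and 13 to 50 mm above its rim, tray touching neither plate nor ball units, ball centre within 13 mm of the pocket point (horizontal distance between tray_spout and cup_rim below 0.018 m and z of tray_spout in the frame of cup_rim between 0.013 and 0.05 m and angle between tray's own z axis and vertical below 0.1 rad and distance between ball_center and tray_pocket below 0.013 m and linear speed of tray below 0.02 m/s and angular speed of tray below 0.15 rad/s and contact force between the fingers and tray above 2 N and contact force between tray and deck below 0.2 N and contact force between tray and empty_unit below 0.2 N and contact force between tray and ball_unit1 below 0.2 N and contact force between tray and ball_unit2 below 0.2 N and contact force between tray and ball_unit3 below 0.2 N and contact force between tray and ball_unit4 below 0.2 N and contact force between tray and ball_unit5 below 0.2 N); the arm keeps its last pose, push and grip.
It fails at once if the ball leaves its pocket (distance between ball_center and tray_pocket above 0.018 m).
It fails at once if the tray is tipped by more than 25 degrees (angle between tray's own z axis and vertical above 0.436 rad).
It fails at once if the fingers touch the ball (contact force between the fingers and ball above 0.5 N).
It fails at once if the tray or the robot knocks the plate or a ball unit (more than 5 N) (contact force between any of tray, the arm, the fingers and deck above 5 N or contact force between any of tray, the arm, the fingers and empty_unit above 5 N or contact force between any of tray, the arm, the fingers and ball_unit1 above 5 N or contact force between any of tray, the arm, the fingers and ball_unit2 above 5 N or contact force between any of tray, the arm, the fingers and ball_unit3 above 5 N or contact force between any of tray, the arm, the fingers and ball_unit4 above 5 N or contact force between any of tray, the arm, the fingers and ball_unit5 above 5 N).
It fails at once if something else on the bench is moved by more than 15 mm (distance of any of screwdriver, clip_ring, pliers, grease_tin, tape_roll, record, cleaner from where it was at the start of the episode above 0.015 m).
It also fails if it takes over 45 s, if anything falls off the work surface, if the arm or the gripper's body presses on something with over 40 N, if the wrist force passes 120 N, or if a joint passes its speed limit or range.

ROBOT

A 6-joint arm with a two-finger parallel gripper is mounted at the origin on the work surface. World frame = base frame: x ahead of the robot, y to its left, z up, the work surface at z = 0. Lengths are in m, angles in rad, forces in N, time in s.
With the tool pointing down it reaches from about 0.3 to 0.875 m from the base axis. Payload 6.4 kg.
Tool frame: the origin (TCP) lies at the very end of the fingers, on their centre line; the grasp point (between the pads) lies 19 mm behind it; z points along the fingers, y is the line along which they close (so a half turn about z gives the same grasp; the last joint's range is limited). The gripper opens to 88 mm and grips with 3 to 60 N. Pads are 18 mm wide; open, the fingers measure 123 mm over their backs; the gripper's body (75 mm by 187 mm) begins 45 mm behind the grasp point.
Start: joints at [-1.469, 0.181, 1.607, -0, 1.354, -0.206], TCP at [0.174, -0.548, 0.239] pointing down, gripper open.
Joint ranges: [-2.99, 2.99], [-0.89, 2.07], [0.3, 2.58], [-1.14, 4.28], [0, 2.63], [-3.12, 3.12]. Speed limits (rad/s): [2.57, 2.57, 3.01, 3.14, 3.14, 3.14].

INTERFACE

Orientations are given as a 3x3 rotation matrix whose columns are the frame's x, y, z axes.
In Python, from bench import * gives the robot as it stands. The module is installed in compiled form; this text tells all that it offers.
- The arm moves only by the tool drive_tool, never from a script. Its argument "plan" is a list of rows, each an object of numbers: "dx", "dy", "dz": the shift along the tool's x, y, z in cm; "spin": the turn about the tool's z in degrees; "gripper": the opening, from 0 (shut) to 1 (fully open). A call has 1 to 8 rows; each row shifts and turns the commanded pose from where the row before left it, along the tool's axes as they then stand; what a row does not reach is not made up. A row lasts 1/12 s, in which the tool goes at most 41.7 mm and 7.16 degrees, less where a joint would pass 70% of its speed; a pose out of reach is approached as far as the arm can. A call is refused whole if a number of a shift passes 4.17 or a number of a turn 7.16, either way. A call with a gripper value outside its range is refused whole. The fingers move at their own pace and stop on an object; "newtons" is the grip in N (left out, the last holds). Time passes only in rows, so rows that do not move let the fingers close. It gives the time, the measured TCP pose, the force, the opening and the grip force at its end, in the units of the state.
- get_obs(): the state, without advancing time (a new reading comes with each control period).
- grab_frame(name): name is "scene" or "top" or "wrist"; returns a dict with "pixels" (480x640x3 uint8, blue, green, red), "K" (3x3 intrinsics, pixels), "rvec" (rotation vector, rad) and "tvec" (3), from world to camera coordinates, as OpenCV has them; the wrist camera has in their place "tool_from_camera" (4x4, takes a point from camera to tool coordinates, whose origin is the TCP and whose axes are the flange's). Camera axes: x right, y down, z forward; pixel columns grow to the right and rows downward; lengths in m; the calibration is good to about 2 mm. A picture is of the moment at which its call begins: read the wrist's pose just before it. There is no depth.
- finish_job(): hands the job in; it is judged then, once.
The state is a dict: "time_s": time; "joint_pos": joint angles; "qd": joint speeds; "joint_efforts": joint torques, N m; "ee_pos": TCP position; "ee_rot": TCP orientation; "ft_force": force on the tool from outside, world axes, zero at the start; "wrist_torque": the same for the moment, N m; "opening": finger opening in m; "grasp_force": force on a finger pad.
Only numpy, scipy, OpenCV 4.12 (cv2) and the standard library are available. Lean on these libraries where they do the work, as an engineer would, in place of code of your own. Each camera call takes 0.05 s, during which the arm holds its last target. There are 200 camera calls.

## Working session

There is one attempt and no reset: what is moved stays moved. The work goes in short steps, Python scripts to look and compute and a tool call to move; the robot and the scene stay as the last step left them, time stands still between calls to the robot, and variables do not carry over. Pictures are saved under pics/ and viewed, at most 10 in all, crops included, and the job is handed in when it is done.

Besides the shell and the picture viewer there is one more tool, called after ">>>" by a JSON object that holds its "api" and its "payload", one argument or row to a line. drive_tool: Moves the arm, as the interface text tells. Its arguments: {"type":"object","properties":{"plan":{"type":"array","items":{"type":"object","properties":{"dx":{"type":"number"},"dy":{"type":"number"},"dz":{"type":"number"},"spin":{"type":"number"},"gripper":{"type":"number"}}}},"newtons":{"type":"number"}},"required":["plan"]}

```bash
mkdir -p pics
cat > h.py <<'E'
from bench import *
import numpy as np, cv2
def snap(n,f):
    g=grab_frame(n); cv2.imwrite(f,g["pixels"]); np.savez(f+".npz",**{k:v for k,v in g.items()}); return g
def w(g,u,v,z):
    "pixel -> world at height z (fixed cameras)"
    R,_=cv2.Rodrigues(np.array(g["rvec"],float)); t=np.array(g["tvec"],float).ravel(); K=np.array(g["K"])
    d=R.T@np.linalg.inv(K)@np.array([u,v,1.]); c=-R.T@t
    return c+d*(z-c[2])/d[2]
E
python3 - <<'E'
from h import *
a=snap("top","pics/top.png");b=snap("scene","pics/scene.png")
o=get_obs();print(o["ee_rot"],o["ee_pos"],o["opening"],o["time_s"])
E
```

```text
[[ 9.53011567e-01  3.02933875e-01 -1.39063653e-04]
 [ 3.02933727e-01 -9.53010398e-01  1.52913992e-03]
 [ 3.30699176e-04 -1.49941511e-03 -9.99998821e-01]] [ 0.17416072 -0.54750543  0.23791262] 0.08877245842274266 0.1
```

View pics/top.png

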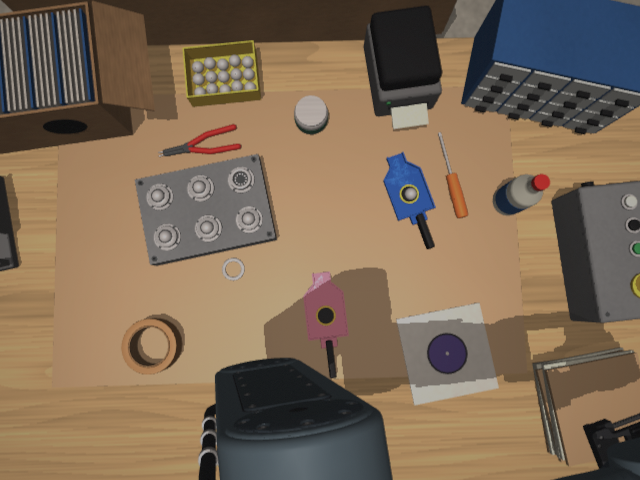

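View pics/scene.png

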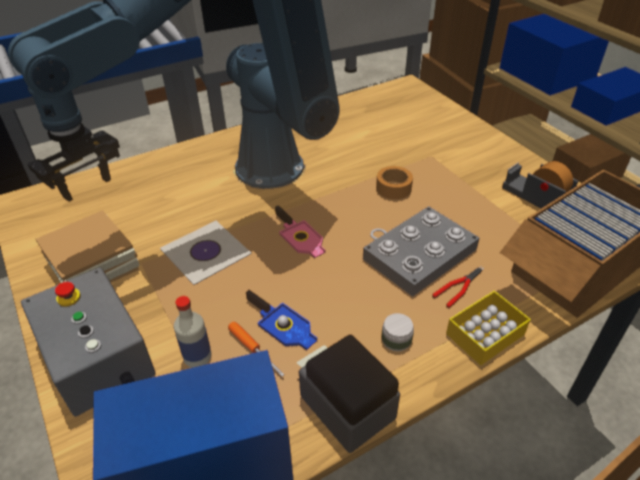

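The blue tray has its pocket at (410,194), its handle end at (430,246) and its spout at (397,155) in the top view. The pink tray at (326,316) is a look-alike. The empty cup appears to be at (240,179), and the other five units at (159,196), (200,187), (165,237), (207,228) and (249,219) have balls. I'll check both choices in one close crop.

Run:
```python
from h import *
g=dict(np.load("pics/top.png.npz")); im=g["pixels"]
A=cv2.resize(im[145:255,375:475],None,fx=4,fy=4,interpolation=cv2.INTER_CUBIC)
B=cv2.resize(im[155:265,135:235+50],None,fx=4,fy=4,interpolation=cv2.INTER_CUBIC)[:, 200:]
cv2.imwrite("pics/crop.png",np.hstack([A,B]))
hsv=cv2.cvtColor(im,cv2.COLOR_BGR2HSV)
for n,p,z in [("pocket",(410,194),.010),("spouttip",(397,154.5),.008),("handle end",(430,246),.034),("handle start",(418,217),.034),("cup",(240,179),.06),("tin",(311,112),.055),("screw handle",(458,195),.02),("deck corner",(275,238),.045),("deckc2",(260,156),.045),("dc3",(137,180),.045),("dc4",(152,264),.045)]: print(n,w(g,*p,z).round(4))
```

```text
pocket [ 0.6012 -0.2644  0.01  ]
spouttip [ 0.6886 -0.2408  0.008 ]
handle end [ 0.4864 -0.2963  0.034 ]
handle start [ 0.5475 -0.2745  0.034 ]
cup [0.6319 0.0892 0.06  ]
tin [ 0.7709 -0.059   0.055 ]
screw handle [ 0.5942 -0.3638  0.02  ]
deck corner [0.5107 0.0215 0.045 ]
deckc2 [0.683  0.0494 0.045 ]
dc3 [0.6392 0.3034 0.045 ]
dc4 [0.4647 0.2714 0.045 ]
```

View pics/crop.png

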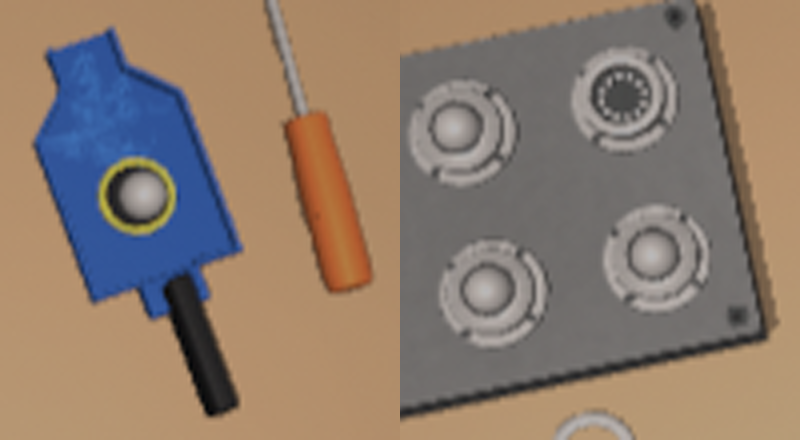

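The crop confirms it: blue tray with yellow pocket rim, black handle and ball in place, and an empty cup at about (240.5,179.2) with dark inside. The tray heading is about 17°, nearly the tool's 17.6°. The grip point is about (0.525,-0.286). I'm moving to hover there.

>>> {"api": "drive_tool", "payload": {
  "plan": [
    {"dx": 3.0, "dy": -1.0, "gripper": 0.6},
    {"dx": 3.0, "dy": -1.0},
    {"dx": 3.0, "dy": -1.0},
    {"dx": 3.0, "dy": -1.0},
    {"dx": 3.0, "dy": -1.0},
    {"dx": 3.0, "dy": -1.0},
    {"dx": 3.0, "dy": -1.0},
    {"dx": 3.0, "dy": -1.0}
  ],
  "newtons": 60
}}

```text
$.plan[0]: bad value
```

>>> {"api": "drive_tool", "payload": {
  "plan": [
    {"dx": 3.0, "dy": -1.0},
    {"dx": 3.0, "dy": -1.0},
    {"dx": 3.0, "dy": -1.0},
    {"dx": 3.0, "dy": -1.0},
    {"dx": 3.0, "dy": -1.0},
    {"dx": 2.0, "dy": -1.0, "dz": 2},
    {"dz": 3},
    {}
  ]
}}

```text
$.plan[0]: bad value
```

Run:
```python
from h import *
o=get_obs();print(o["ee_rot"].round(4) if hasattr(o["ee_rot"],'round') else o["ee_rot"],o["ee_pos"],o["opening"],o["time_s"],o["qd"])
np.savez("pose.npz",p=o["ee_pos"],R=o["ee_rot"])
g=snap("wrist","pics/wrist1.png");print(g["tool_from_camera"],g["K"])
```

```text
[[ 9.530e-01  3.029e-01 -1.000e-04]
 [ 3.029e-01 -9.530e-01  1.500e-03]
 [ 3.000e-04 -1.500e-03 -1.000e+00]] [ 0.17416072 -0.54750543  0.23791262] 0.08877245842274266 0.1 [ 0.00034328 -0.00111884 -0.00107849 -0.00111751  0.00048964 -0.00152638]
[[-8.83930669e-04 -9.57322945e-01 -2.89019027e-01  7.50062824e-02]
 [ 9.99999095e-01 -1.13932642e-03  7.15431995e-04  3.06523462e-04]
 [-1.01418648e-03 -2.89018133e-01  9.57323086e-01 -1.46523708e-01]
 [ 0.00000000e+00  0.00000000e+00  0.00000000e+00  1.00000000e+00]] [[393.31050337   0.         321.87413623]
 [  0.         393.31050337 236.42661283]
 [  0.           0.           1.        ]]
```

View pics/wrist1.png

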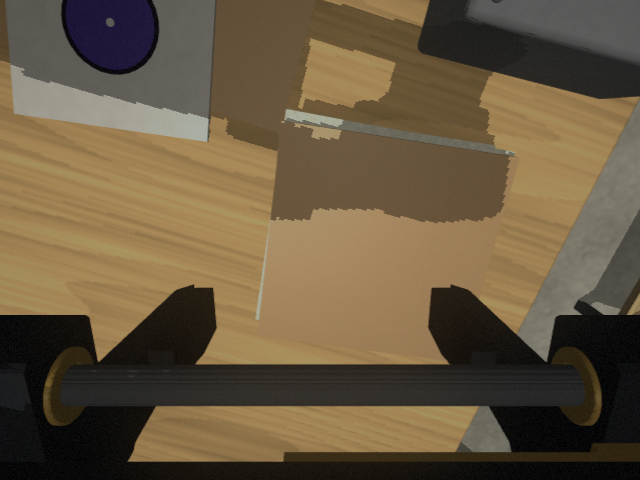

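The calls were refused, so the arm hasn't moved. The wrist picture only shows the record at the top left and the bench under the start pose. I'll retry with every field given.

>>> {"api": "drive_tool", "payload": {
  "plan": [
    {"dx": 3.0, "dy": -1.0, "dz": 0, "spin": 0, "gripper": 0.6},
    {"dx": 3.0, "dy": -1.0, "dz": 0, "spin": 0, "gripper": 0.6},
    {"dx": 3.0, "dy": -1.0, "dz": 0, "spin": 0, "gripper": 0.6},
    {"dx": 3.0, "dy": -1.0, "dz": 0, "spin": 0, "gripper": 0.6},
    {"dx": 3.0, "dy": -1.0, "dz": 0, "spin": 0, "gripper": 0.6},
    {"dx": 3.0, "dy": -1.0, "dz": 0, "spin": 0, "gripper": 0.6},
    {"dx": 3.0, "dy": -1.0, "dz": 0, "spin": 0, "gripper": 0.6},
    {"dx": 3.0, "dy": -1.0, "dz": 0, "spin": 0, "gripper": 0.6}
  ],
  "newtons": 60
}}

```text
time_s: 0.82
ee_pos: [0.3797, -0.3978, 0.2385]
ee_rot: [[0.953, 0.303, -0.0], [0.303, -0.953, 0.0], [-0.0, -0.0, -1.0]]
ft_force: [0.1, 0.6, -0.2]
opening: 0.0528
grasp_force: 0.0
```

>>> {"api": "drive_tool", "payload": {
  "plan": [
    {"dx": 3.0, "dy": -1.0, "dz": 0, "spin": 0, "gripper": 0.6},
    {"dx": 3.0, "dy": -1.0, "dz": 0, "spin": 0, "gripper": 0.6},
    {"dx": 3.0, "dy": -1.0, "dz": 1, "spin": 0, "gripper": 0.6},
    {"dx": 3.0, "dy": -1.0, "dz": 2, "spin": 0, "gripper": 0.6},
    {"dx": 3.0, "dy": -1.0, "dz": 2, "spin": 0, "gripper": 0.6},
    {"dx": 2.0, "dy": -1.0, "dz": 2, "spin": 0, "gripper": 0.6},
    {"dx": 0, "dy": 0, "dz": 2, "spin": 0, "gripper": 0.6},
    {"dx": 0, "dy": 0, "dz": 0, "spin": 0, "gripper": 0.6}
  ]
}}

```text
time_s: 1.48
ee_pos: [0.521, -0.2871, 0.1438]
ee_rot: [[0.952, 0.305, -0.006], [0.305, -0.952, 0.005], [-0.004, -0.007, -1.0]]
ft_force: [-0.5, 0.1, -1.3]
opening: 0.053
grasp_force: 0.0
```

Run:
```python
from h import *
o=get_obs();np.savez("pose.npz",p=o["ee_pos"],R=o["ee_rot"]);print(o["ee_pos"])
g=snap("wrist","pics/wrist2.png")
```

```text
[ 0.5210023  -0.28711556  0.14378862]
```

View pics/wrist2.png

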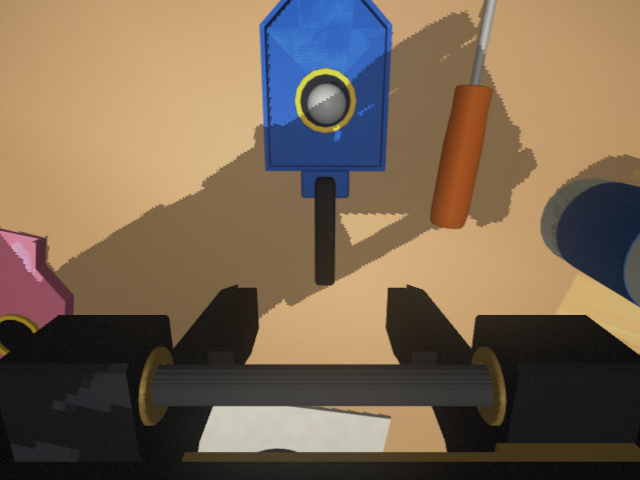

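The wrist view shows the blue tray nearly straight ahead. The pocket rim centre is at (325.5,100), the handle top runs from (325.5,178) to (325,285), and the dish's rear edge is at row 170. The screwdriver is clear to the right.

Run:
```python
from h import *
g=dict(np.load("pics/wrist2.png.npz"));q=np.load("pose.npz");T=g["tool_from_camera"];Ki=np.linalg.inv(g["K"])
for n,u,v,z in [("pocket",325.5,100,.008),("h far",325.5,178,.034),("h near",325,285,.034),("dishL",266,170,.012),("dishR",386,170,.012)]:
    d=q["R"]@T[:3,:3]@Ki@[u,v,1]; c=q["R"]@T[:3,3]+q["p"]; P=c+d*(z-c[2])/d[2]
    print(n,P.round(4),"tool",(q["R"].T@(P-q["p"])).round(4))
```

```text
pocket [ 0.6034 -0.2629  0.008 ] tool [0.0865 0.0031 0.1354]
h far [ 0.5568 -0.2779  0.034 ] tool [0.0374 0.0029 0.1096]
h near [ 0.4846 -0.3008  0.034 ] tool [-0.0383  0.0027  0.1099]
dishL [ 0.5462 -0.2374  0.012 ] tool [ 0.0398 -0.0388  0.1319]
dishR [ 0.572  -0.3177  0.012 ] tool [0.0398 0.0456 0.1313]
```

Grip point in the tool frame: +0.65 cm in x, +0.3 cm in y. I'll go down 13.9 cm.

>>> {"api": "drive_tool", "payload": {
  "plan": [
    {"dx": 0.3, "dy": 0.1, "dz": 1.5, "spin": 0, "gripper": 0.6},
    {"dx": 0.3, "dy": 0.2, "dz": 2, "spin": 0, "gripper": 0.6},
    {"dx": 0, "dy": 0, "dz": 2, "spin": 0, "gripper": 0.6},
    {"dx": 0, "dy": 0, "dz": 2, "spin": 0, "gripper": 0.6},
    {"dx": 0, "dy": 0, "dz": 2, "spin": 0, "gripper": 0.6},
    {"dx": 0, "dy": 0, "dz": 1.5, "spin": 0, "gripper": 0.6},
    {"dx": 0, "dy": 0, "dz": 1, "spin": 0, "gripper": 0.6},
    {"dx": 0, "dy": 0, "dz": 0, "spin": 0, "gripper": 0.6}
  ]
}}

```text
time_s: 2.2
ee_pos: [0.528, -0.2916, 0.0277]
ee_rot: [[0.953, 0.302, -0.002], [0.302, -0.953, 0.001], [-0.001, -0.002, -1.0]]
ft_force: [-0.3, -1.1, 0.3]
opening: 0.0528
grasp_force: 0.0
```

The TCP sits about 4 mm to the tray's right, because the earlier pose was still settling. I'll correct that and go down the rest.

>>> {"api": "drive_tool", "payload": {
  "plan": [
    {"dx": 0, "dy": -0.2, "dz": 0.4, "spin": 0, "gripper": 0.6},
    {"dx": 0, "dy": -0.2, "dz": 0.6, "spin": 0, "gripper": 0.6},
    {"dx": 0, "dy": 0, "dz": 0.6, "spin": 0, "gripper": 0.6},
    {"dx": 0, "dy": 0, "dz": 0.5, "spin": 0, "gripper": 0.6},
    {"dx": 0, "dy": 0, "dz": 0.2, "spin": 0, "gripper": 0.6},
    {"dx": 0, "dy": 0, "dz": 0, "spin": 0, "gripper": 0.6},
    {"dx": 0, "dy": 0, "dz": 0, "spin": 0, "gripper": 0.6},
    {"dx": 0, "dy": 0, "dz": 0, "spin": 0, "gripper": 0.6}
  ]
}}

```text
time_s: 2.87
ee_pos: [0.5282, -0.2877, 0.0059]
ee_rot: [[0.953, 0.303, 0.0], [0.303, -0.953, -0.0], [0.0, 0.0, -1.0]]
ft_force: [1.0, 0.4, 0.7]
opening: 0.0528
grasp_force: 0.0
```

Run:
```python
from h import *
o=get_obs();np.savez("pose.npz",p=o["ee_pos"],R=o["ee_rot"]);print(o["ee_pos"],o["ee_rot"])
g=snap("wrist","pics/wrist3.png")
```

```text
[ 0.52815064 -0.28772999  0.00594352] [[ 9.52971659e-01  3.03059284e-01  2.96392279e-04]
 [ 3.03059364e-01 -9.52971639e-01 -2.78901478e-04]
 [ 1.97929754e-04  3.55609660e-04 -9.99999917e-01]]
```

View pics/wrist3.png

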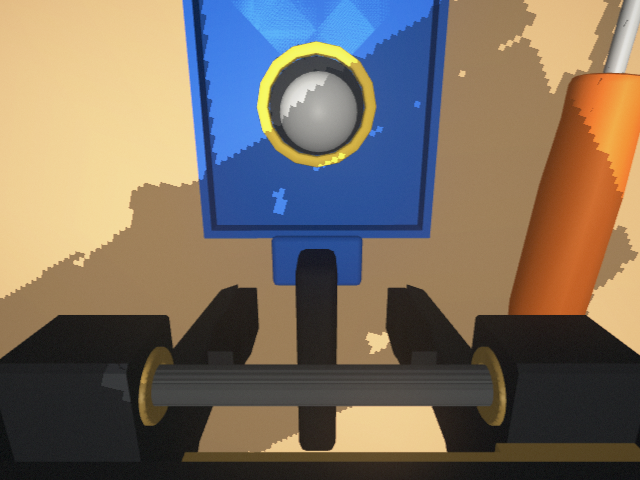

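The handle is centred at column 316 against 322 for the fingers, so about 2 mm to the left. I'll correct that and close gently. The ball is in its pocket at (318,112).

>>> {"api": "drive_tool", "payload": {
  "plan": [
    {"dx": 0, "dy": -0.1, "dz": 0, "spin": 0, "gripper": 0.5},
    {"dx": 0, "dy": -0.1, "dz": 0, "spin": 0, "gripper": 0.4},
    {"dx": 0, "dy": 0, "dz": 0, "spin": 0, "gripper": 0.3},
    {"dx": 0, "dy": 0, "dz": 0, "spin": 0, "gripper": 0.24},
    {"dx": 0, "dy": 0, "dz": 0, "spin": 0, "gripper": 0.2},
    {"dx": 0, "dy": 0, "dz": 0, "spin": 0, "gripper": 0.18},
    {"dx": 0, "dy": 0, "dz": 0, "spin": 0, "gripper": 0.16},
    {"dx": 0, "dy": 0, "dz": 0, "spin": 0, "gripper": 0.14}
  ],
  "newtons": 20
}}

```text
time_s: 3.58
ee_pos: [0.5274, -0.2857, 0.0057]
ee_rot: [[0.953, 0.303, 0.0], [0.303, -0.953, -0.0], [0.0, 0.0, -1.0]]
ft_force: [0.6, -0.7, 0.4]
opening: 0.0136
grasp_force: 20.0
```

>>> {"api": "drive_tool", "payload": {
  "plan": [
    {"dx": 0, "dy": 0, "dz": 0, "spin": 0, "gripper": 0.1},
    {"dx": 0, "dy": 0, "dz": 0, "spin": 0, "gripper": 0.05},
    {"dx": 0, "dy": 0, "dz": 0, "spin": 0, "gripper": 0},
    {"dx": 0, "dy": 0, "dz": 0, "spin": 0, "gripper": 0},
    {"dx": 0, "dy": 0, "dz": 0, "spin": 0, "gripper": 0},
    {"dx": 0, "dy": 0, "dz": 0, "spin": 0, "gripper": 0}
  ],
  "newtons": 60
}}

```text
time_s: 4.08
ee_pos: [0.5274, -0.2858, 0.0057]
ee_rot: [[0.953, 0.303, 0.0], [0.303, -0.953, -0.0], [0.0, 0.0, -1.0]]
ft_force: [0.0, -0.4, 0.3]
opening: 0.0134
grasp_force: 60.0
```

Gripped at 60 N. Next is a smooth lift of about 11 cm with ramped speed.

>>> {"api": "drive_tool", "payload": {
  "plan": [
    {"dx": 0, "dy": 0, "dz": -0.1, "spin": 0, "gripper": 0},
    {"dx": 0, "dy": 0, "dz": -0.2, "spin": 0, "gripper": 0},
    {"dx": 0, "dy": 0, "dz": -0.3, "spin": 0, "gripper": 0},
    {"dx": 0, "dy": 0, "dz": -0.4, "spin": 0, "gripper": 0},
    {"dx": 0, "dy": 0, "dz": -0.5, "spin": 0, "gripper": 0},
    {"dx": 0, "dy": 0, "dz": -0.6, "spin": 0, "gripper": 0},
    {"dx": 0, "dy": 0, "dz": -0.7, "spin": 0, "gripper": 0},
    {"dx": 0, "dy": 0, "dz": -0.8, "spin": 0, "gripper": 0}
  ]
}}

```text
time_s: 4.75
ee_pos: [0.5273, -0.2856, 0.0424]
ee_rot: [[0.953, 0.303, -0.0], [0.303, -0.953, 0.0], [-0.0, -0.0, -1.0]]
ft_force: [0.8, 0.5, -2.1]
opening: 0.0135
grasp_force: 60.0
```

>>> {"api": "drive_tool", "payload": {
  "plan": [
    {"dx": 0, "dy": 0, "dz": -0.8, "spin": 0, "gripper": 0},
    {"dx": 0, "dy": 0, "dz": -0.8, "spin": 0, "gripper": 0},
    {"dx": 0, "dy": 0, "dz": -0.8, "spin": 0, "gripper": 0},
    {"dx": 0, "dy": 0, "dz": -0.8, "spin": 0, "gripper": 0},
    {"dx": 0, "dy": 0, "dz": -0.8, "spin": 0, "gripper": 0},
    {"dx": 0, "dy": 0, "dz": -0.8, "spin": 0, "gripper": 0},
    {"dx": 0, "dy": 0, "dz": -0.8, "spin": 0, "gripper": 0},
    {"dx": 0, "dy": 0, "dz": -0.7, "spin": 0, "gripper": 0}
  ]
}}

```text
time_s: 5.42
ee_pos: [0.5274, -0.2858, 0.1057]
ee_rot: [[0.953, 0.303, 0.0], [0.303, -0.953, -0.0], [0.0, 0.0, -1.0]]
ft_force: [-0.2, -0.3, -2.6]
opening: 0.0137
grasp_force: 60.0
```

>>> {"api": "drive_tool", "payload": {
  "plan": [
    {"dx": 0, "dy": 0, "dz": -0.6, "spin": 0, "gripper": 0},
    {"dx": 0, "dy": 0, "dz": -0.5, "spin": 0, "gripper": 0},
    {"dx": 0, "dy": 0, "dz": -0.4, "spin": 0, "gripper": 0},
    {"dx": 0, "dy": 0, "dz": -0.3, "spin": 0, "gripper": 0},
    {"dx": 0, "dy": 0, "dz": -0.2, "spin": 0, "gripper": 0},
    {"dx": 0, "dy": 0, "dz": -0.1, "spin": 0, "gripper": 0},
    {"dx": 0, "dy": 0, "dz": 0, "spin": 0, "gripper": 0},
    {"dx": 0, "dy": 0, "dz": 0, "spin": 0, "gripper": 0}
  ]
}}

```text
time_s: 6.08
ee_pos: [0.5272, -0.2856, 0.1254]
ee_rot: [[0.953, 0.303, -0.0], [0.303, -0.953, 0.0], [-0.0, -0.0, -1.0]]
ft_force: [-0.2, -1.2, -1.3]
opening: 0.0133
grasp_force: 60.0
```

Run:
```python
from h import *
o=get_obs();print(o["ee_pos"],o["ee_rot"],o["wrist_torque"])
a=snap("wrist","pics/w4.png")["pixels"];b=snap("scene","pics/s4.png")["pixels"]
cv2.imwrite("pics/v4.png",np.hstack([cv2.resize(a,(400,300)),cv2.resize(b[120:420,120:520],(400,300))]))
```

```text
[ 0.52721073 -0.28558507  0.12544393] [[ 9.53017302e-01  3.02915669e-01 -3.46607706e-04]
 [ 3.02915770e-01 -9.53017289e-01  2.88799518e-04]
 [-2.42841238e-04 -3.80223877e-04 -9.99999898e-01]] [-0.03974281  0.15234263  0.03294115]
```

View pics/v4.png

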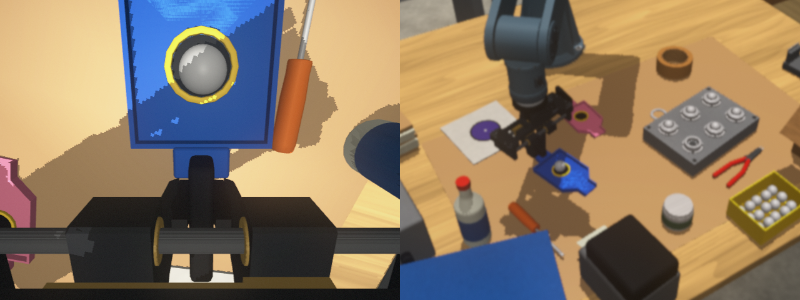

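The tray is held level: the pocket rim is still on wrist row 104, so there's no droop. The ball lies in its pocket. I'm carrying it with ramped speed, heading unchanged, by -32.4 cm along tool y and +4.2 cm along x.

>>> {"api": "drive_tool", "payload": {
  "plan": [
    {"dx": 0, "dy": -0.1, "dz": 0, "spin": 0, "gripper": 0},
    {"dx": 0, "dy": -0.2, "dz": 0, "spin": 0, "gripper": 0},
    {"dx": 0, "dy": -0.3, "dz": 0, "spin": 0, "gripper": 0},
    {"dx": 0.1, "dy": -0.4, "dz": 0, "spin": 0, "gripper": 0},
    {"dx": 0.1, "dy": -0.5, "dz": 0, "spin": 0, "gripper": 0},
    {"dx": 0.1, "dy": -0.6, "dz": 0, "spin": 0, "gripper": 0},
    {"dx": 0.1, "dy": -0.7, "dz": 0, "spin": 0, "gripper": 0},
    {"dx": 0.1, "dy": -0.8, "dz": 0, "spin": 0, "gripper": 0}
  ]
}}

```text
time_s: 6.85
ee_pos: [0.5211, -0.249, 0.1257]
ee_rot: [[0.953, 0.303, -0.0], [0.303, -0.953, 0.0], [0.0, -0.0, -1.0]]
ft_force: [-0.0, -0.4, -2.7]
opening: 0.0132
grasp_force: 60.0
```

>>> {"api": "drive_tool", "payload": {
  "plan": [
    {"dx": 0.1, "dy": -0.9, "dz": 0, "spin": 0, "gripper": 0},
    {"dx": 0.1, "dy": -1.0, "dz": 0, "spin": 0, "gripper": 0},
    {"dx": 0.1, "dy": -1.0, "dz": 0, "spin": 0, "gripper": 0},
    {"dx": 0.1, "dy": -1.0, "dz": 0, "spin": 0, "gripper": 0},
    {"dx": 0.1, "dy": -1.0, "dz": 0, "spin": 0, "gripper": 0},
    {"dx": 0.1, "dy": -1.0, "dz": 0, "spin": 0, "gripper": 0},
    {"dx": 0.1, "dy": -1.0, "dz": 0, "spin": 0, "gripper": 0},
    {"dx": 0.1, "dy": -1.0, "dz": 0, "spin": 0, "gripper": 0}
  ]
}}

```text
time_s: 7.52
ee_pos: [0.5047, -0.1711, 0.1258]
ee_rot: [[0.953, 0.303, 0.0], [0.303, -0.953, -0.0], [0.0, 0.0, -1.0]]
ft_force: [-0.5, -0.3, -2.2]
opening: 0.0137
grasp_force: 60.0
```

>>> {"api": "drive_tool", "payload": {
  "plan": [
    {"dx": 0.2, "dy": -1.0, "dz": 0, "spin": 0, "gripper": 0},
    {"dx": 0.2, "dy": -1.0, "dz": 0, "spin": 0, "gripper": 0},
    {"dx": 0.2, "dy": -1.0, "dz": 0, "spin": 0, "gripper": 0},
    {"dx": 0.2, "dy": -1.0, "dz": 0, "spin": 0, "gripper": 0},
    {"dx": 0.2, "dy": -1.0, "dz": 0, "spin": 0, "gripper": 0},
    {"dx": 0.2, "dy": -1.0, "dz": 0, "spin": 0, "gripper": 0},
    {"dx": 0.2, "dy": -1.0, "dz": 0, "spin": 0, "gripper": 0},
    {"dx": 0.2, "dy": -1.0, "dz": 0, "spin": 0, "gripper": 0}
  ]
}}

```text
time_s: 8.18
ee_pos: [0.4958, -0.0901, 0.1257]
ee_rot: [[0.953, 0.303, 0.0], [0.303, -0.953, -0.0], [0.0, 0.0, -1.0]]
ft_force: [0.7, -1.0, -2.3]
opening: 0.0134
grasp_force: 60.0
```

>>> {"api": "drive_tool", "payload": {
  "plan": [
    {"dx": 0.1, "dy": -1.0, "dz": 0, "spin": 0, "gripper": 0},
    {"dx": 0.1, "dy": -1.0, "dz": 0, "spin": 0, "gripper": 0},
    {"dx": 0.1, "dy": -1.0, "dz": 0, "spin": 0, "gripper": 0},
    {"dx": 0.1, "dy": -1.0, "dz": 0, "spin": 0, "gripper": 0},
    {"dx": 0.1, "dy": -1.0, "dz": 0, "spin": 0, "gripper": 0},
    {"dx": 0.1, "dy": -1.0, "dz": 0, "spin": 0, "gripper": 0},
    {"dx": 0.1, "dy": -1.0, "dz": 0, "spin": 0, "gripper": 0},
    {"dx": 0.1, "dy": -1.0, "dz": 0, "spin": 0, "gripper": 0}
  ]
}}

```text
time_s: 8.85
ee_pos: [0.4791, -0.0114, 0.1258]
ee_rot: [[0.953, 0.303, 0.0], [0.303, -0.953, 0.0], [0.0, 0.0, -1.0]]
ft_force: [0.2, 0.1, -2.5]
opening: 0.0134
grasp_force: 60.0
```

>>> {"api": "drive_tool", "payload": {
  "plan": [
    {"dx": 0.1, "dy": -0.9, "dz": 0, "spin": 0, "gripper": 0},
    {"dx": 0.1, "dy": -0.8, "dz": 0, "spin": 0, "gripper": 0},
    {"dx": 0.1, "dy": -0.7, "dz": 0, "spin": 0, "gripper": 0},
    {"dx": 0.1, "dy": -0.6, "dz": 0, "spin": 0, "gripper": 0},
    {"dx": 0.1, "dy": -0.5, "dz": 0, "spin": 0, "gripper": 0},
    {"dx": 0, "dy": -0.4, "dz": 0, "spin": 0, "gripper": 0},
    {"dx": 0, "dy": -0.3, "dz": 0, "spin": 0, "gripper": 0},
    {"dx": 0, "dy": -0.2, "dz": 0, "spin": 0, "gripper": 0}
  ]
}}

```text
time_s: 9.52
ee_pos: [0.4706, 0.0313, 0.1257]
ee_rot: [[0.953, 0.303, -0.0], [0.303, -0.953, 0.0], [-0.0, -0.0, -1.0]]
ft_force: [-0.4, -0.1, -2.4]
opening: 0.0135
grasp_force: 60.0
```

>>> {"api": "drive_tool", "payload": {
  "plan": [
    {"dx": 0, "dy": -0.2, "dz": 0, "spin": 0, "gripper": 0},
    {"dx": 0, "dy": -0.1, "dz": 0, "spin": 0, "gripper": 0},
    {"dx": 0, "dy": 0, "dz": 0, "spin": 0, "gripper": 0},
    {"dx": 0, "dy": 0, "dz": 0, "spin": 0, "gripper": 0},
    {"dx": 0, "dy": 0, "dz": 0, "spin": 0, "gripper": 0},
    {"dx": 0, "dy": 0, "dz": 0, "spin": 0, "gripper": 0}
  ]
}}

```text
time_s: 10.02
ee_pos: [0.4699, 0.0337, 0.1257]
ee_rot: [[0.953, 0.303, 0.0], [0.303, -0.953, -0.0], [-0.0, 0.0, -1.0]]
ft_force: [0.7, 0.2, -2.6]
opening: 0.0134
grasp_force: 60.0
```

Run:
```python
from h import *
o=get_obs();print(o["ee_pos"],o["ee_rot"])
a=snap("top","pics/t5.png")["pixels"];b=snap("scene","pics/s5.png")["pixels"];c=snap("wrist","pics/w5.png")["pixels"]
r=lambda x:cv2.resize(x,(400,300),interpolation=cv2.INTER_CUBIC)
cv2.imwrite("pics/v5.png",np.vstack([np.hstack([r(a[140:290,170:370]),r(b[160:310,330:530])]),np.hstack([r(c),r(c)*0])]))
```

```text
[0.46987428 0.03374911 0.12572695] [[ 9.53072131e-01  3.02743312e-01  4.51532115e-06]
 [ 3.02743311e-01 -9.53072129e-01 -6.44571079e-05]
 [-1.52105316e-05  6.27992565e-05 -9.99999998e-01]]
```

View pics/v5.png

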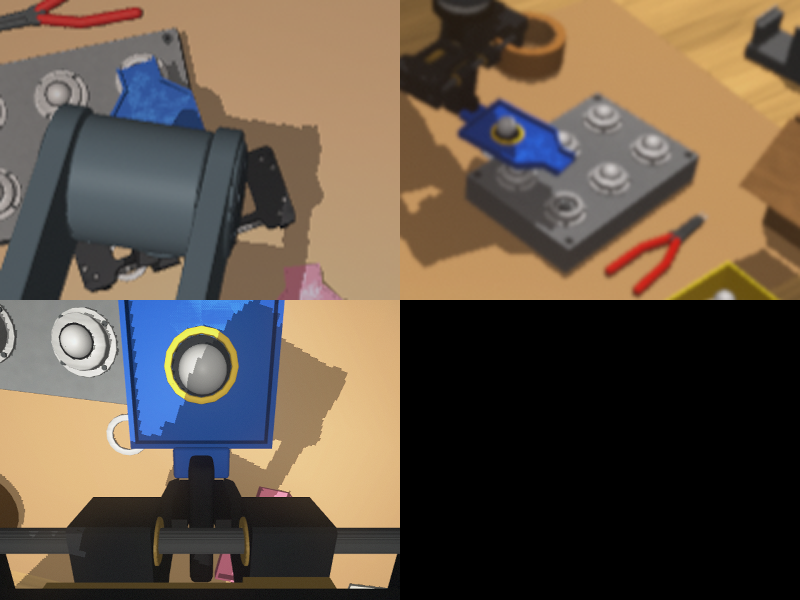

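The tray is above the plate with the ball in its pocket. The spout tip mid is at about (239,171) in the top view and about (413.5,243) in the scene. The cup mouth is at about (413.5,262) in the scene, just below the tip.

Run:
```python
from h import *
t=dict(np.load("pics/t5.png.npz"));s=dict(np.load("pics/s5.png.npz"))
print("cup",w(t,240.5,179.2,.06),w(s,413.5,262,.06))
print("spout",w(t,239,171,.126),w(s,413.5,242.5,.126))
P=np.array([.46987,.03375,.12])+.1694*np.array([.953,.3027,0]);print("spout by kin",P)
im=lambda g,x:cv2.projectPoints(np.float64([x]),g["rvec"],g["tvec"],g["K"],None)[0].ravel()
print(im(t,P),im(s,P),im(t,P+[0,0,.008]))
```

```text
cup [0.63142272 0.08816451 0.06      ] [0.63811399 0.08977608 0.06      ]
spout [0.63185497 0.08132567 0.126     ] [0.63426739 0.08438309 0.126     ]
spout by kin [0.6313082  0.08502738 0.12      ]
[237.54636238 172.08892635] [412.72154376 243.51617193] [236.90774503 171.07714376]
```

The cup is at about (0.632,0.088) and the spout at about (0.632,0.084). I'll shift 4 mm and lower 3 cm, smoothly.

>>> {"api": "drive_tool", "payload": {
  "plan": [
    {"dx": 0, "dy": -0.1, "dz": 0.1, "spin": 0, "gripper": 0},
    {"dx": 0.1, "dy": -0.1, "dz": 0.2, "spin": 0, "gripper": 0},
    {"dx": 0, "dy": -0.1, "dz": 0.3, "spin": 0, "gripper": 0},
    {"dx": 0, "dy": -0.1, "dz": 0.4, "spin": 0, "gripper": 0},
    {"dx": 0, "dy": 0, "dz": 0.5, "spin": 0, "gripper": 0},
    {"dx": 0, "dy": 0, "dz": 0.4, "spin": 0, "gripper": 0},
    {"dx": 0, "dy": 0, "dz": 0.4, "spin": 0, "gripper": 0},
    {"dx": 0, "dy": 0, "dz": 0.3, "spin": 0, "gripper": 0}
  ]
}}

```text
time_s: 10.83
ee_pos: [0.4693, 0.038, 0.099]
ee_rot: [[0.953, 0.303, -0.001], [0.303, -0.953, 0.0], [-0.001, -0.0, -1.0]]
ft_force: [-0.4, -0.0, -1.6]
opening: 0.0134
grasp_force: 60.0
```

>>> {"api": "drive_tool", "payload": {
  "plan": [
    {"dx": 0, "dy": 0, "dz": 0.2, "spin": 0, "gripper": 0},
    {"dx": 0, "dy": 0, "dz": 0.1, "spin": 0, "gripper": 0},
    {"dx": 0, "dy": 0, "dz": 0, "spin": 0, "gripper": 0},
    {"dx": 0, "dy": 0, "dz": 0, "spin": 0, "gripper": 0},
    {"dx": 0, "dy": 0, "dz": 0, "spin": 0, "gripper": 0},
    {"dx": 0, "dy": 0, "dz": 0, "spin": 0, "gripper": 0},
    {"dx": 0, "dy": 0, "dz": 0, "spin": 0, "gripper": 0},
    {"dx": 0, "dy": 0, "dz": 0, "spin": 0, "gripper": 0}
  ]
}}

```text
time_s: 11.5
ee_pos: [0.4696, 0.038, 0.0968]
ee_rot: [[0.953, 0.303, 0.0], [0.303, -0.953, -0.0], [0.0, 0.0, -1.0]]
ft_force: [-0.3, -0.1, -1.7]
opening: 0.0133
grasp_force: 60.0
```

Run:
```python
from h import *
o=get_obs();print(o["ee_pos"],np.abs(o["qd"]).max())
a=snap("top","pics/t6.png")["pixels"];b=snap("scene","pics/s6.png")["pixels"];c=snap("wrist","pics/w6.png")["pixels"]
r=lambda x:cv2.resize(x,(400,300),interpolation=cv2.INTER_CUBIC)
cv2.imwrite("pics/v6.png",np.vstack([np.hstack([r(a[145:220,190:290]),r(b[200:275,360:460])]),np.hstack([r(c),r(b[160:310,330:530])])]))
```

```text
[0.46964196 0.03801319 0.0968371 ] 0.0015687983636880278
```

View pics/v6.png

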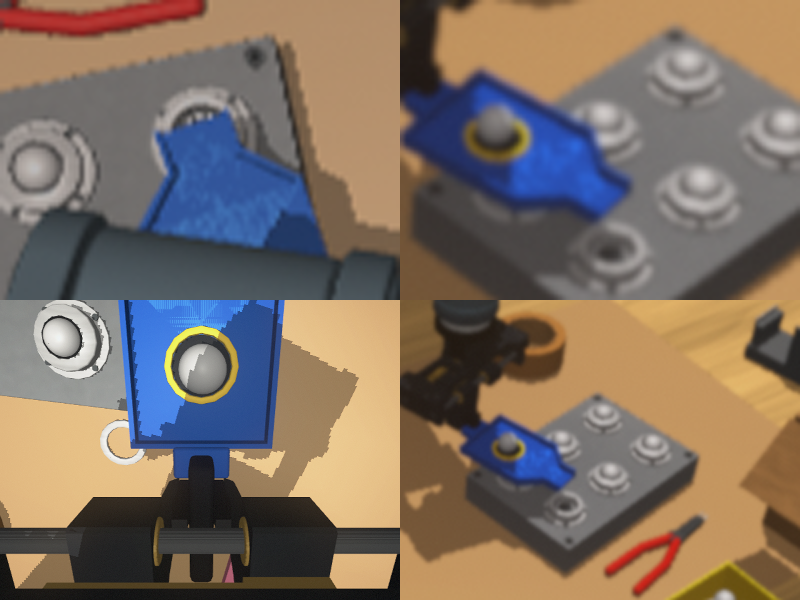

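The tip is over the cup: tip mid at (238.75,176.25) in the top view and (413.75,250) in the scene. The ball is in its pocket, and I can see a gap below the tray. One numeric check.

Run:
```python
from h import *
t=dict(np.load("pics/t6.png.npz"));s=dict(np.load("pics/s6.png.npz"))
print("cup",w(t,240.7,178.7,.06),w(s,413,263,.06)); print("spout",w(t,238.75,176.25,.097),w(s,413.75,250.2,.097))
print(np.array([.46964,.03801])+.1694*np.array([.953,.3027]))
```

```text
cup [0.63245    0.08774574 0.06      ] [0.64031347 0.08652412 0.06      ]
spout [0.62865541 0.08619655 0.097     ] [0.63334201 0.08952806 0.097     ]
[0.6310782  0.08928738]
```

Offset is about 4 mm and height about 31 mm above the rim, so I'm handing it in.

```bash
python3 -c "
from bench import *
print(finish_job())"
```

```text
the job is handed in; nothing more can be done
None
```

I handed the job in with the tray held level and still, its spout tip about 4 mm off the empty cup's centre and about 31 mm above the rim, with the ball still in its pocket; no verdict was returned.

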